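# Couple the packing caddy to the bench bin with its cam lock

### The job

Slide the loose packing caddy by its handle, pin side first, between the guide rails of the bench bin until it meets the rubber buffers, with the cam lock still open. Then turn the cam lever by its knob a full quarter turn, so that the hook catches the caddy's pin and draws the two faces flush together against the springs, and let go. Leave the cartons and the cardboard core on the bench where they stand.

Things in the scene. Friction and masses are not known exactly. Their poses are not given: they have to be found in the camera images.
- caddy_grip (a point): Middle of the wooden handle bar over the centre of the loose caddy, 92 mm above its underside. Bar: along the caddy's x, 120 mm long, 14 mm thick (y), 80 to 110 mm above the underside, on two end posts 14 mm square at x = +-53 mm. Caddy: grey open tray 150 mm (x) by 160 mm (y), walls 40 mm high, about 0.55 kg, on slippery glides. Axes: the caddy's, +y to its joining face, z up.
- caddy_face (a point): Centre of the caddy's joining face (its +y face), 20 mm above its underside and 80 mm in +y from the handle; axes as the caddy's.
- caddy_pin (a point): Middle of the upright steel roller pin on the caddy that the hook catches: 10 mm in diameter, 40 to 56 mm above the underside, 9 mm inside the joining face.
- dock_face (a point): Centre of the joining face of the bench bin, 20 mm above the bench. Bin: grey tray 170 mm (x) by 150 mm (y), 40 mm high, fixed to the bench, card sleeves in it; it lies to +y of this face, which looks to -y. Axes: the bin's, z up. When coupled, the caddy has the same axes and point caddy_face lies on this point.
- rail_mouth (a point): Mid-way between the flared outer ends of the two aluminium guide rails of the bin, 28 mm above the bench (their height), 100 mm out (-y) from the bin's face. From the face the rails run straight for 65 mm, inner sides 157 mm apart (3.5 mm of play each side of the caddy), then flare to some 190 mm apart. Axes: the bin's.
- buffers (a point): Mid-way between the tips of two sprung rubber buffers, 16 mm in diameter, that stand 8 mm out of the bin's face at x = +-55 mm, 30 mm above the bench. Pressing both flush takes about 6 N. They push the released caddy back by up to a few mm; the hook catches the pin at any gap between the faces up to 9 mm.
- cam_axis (a point): Point on the upright turning axis of the cam, 18 mm behind the bin's joining face (its +y), 82 mm above the bench (the height to grip the knob).
- cam_knob (a point): Middle of the upright black round knob at the end of the steel cam lever: 20 mm in diameter, 52 to 98 mm above the bench, 70 mm from the cam axis; this point is 82 mm above the bench. The flat lever below is 14 mm wide, its top 53 mm above the bench. The cam's steel hook lies 44 to 54 mm above the bench, over the joint, within 52 mm of the axis.
- cam (a joint): Cam angle, rad, growing counter-clockwise seen from above. 0: open, the lever points to the bin's +y, away from the joint. 1.57: closed, the lever points to the bin's -x, along the joint (stop at 1.6). Starts at -0.3 to 0.05; stays where left. From about 0.4 to 1.3 the hook draws the pin in, which takes a few N at the knob; beyond that it holds.
- carton_a: Filled white carton standing on the bench, 50 x 75 x 120 mm, origin under its centre: leave it.
- carton_b: Second filled carton, the same: leave it.
- core: Cardboard tape core standing on end, 84 mm in diameter, 48 mm high, origin under its centre: leave it.
There are look-alikes about, which are no part of the job. Leave any blue, red or turquoise look-alike of the part that bears caddy_grip alone.

How it is judged (in metres and radians):
On the way, in this order (a step that is already met when the one before it is completed fails the run):
1. the caddy stands between the rails, its face within 9.5 mm of the bin's, while the cam is still open (y of caddy_face in the frame of dock_face above -0.0095 m and x of caddy_face in the frame of dock_face between -0.006 and 0.006 m and z of caddy_face in the frame of dock_face below 0.004 m and angle between the y axis of caddy_face and the y axis of dock_face, either way round below 0.1 rad and value of joint cam below 0.35 rad), for 0.2 s.
2. the cam is turned to closed (value of joint cam above 1.4 rad), for 0.2 s.
At the end, for the whole second after the job is handed in: The cam stands closed (above 1.4 rad) and the caddy stands flat on the bench between the rails, its face within 2 mm of the bin's face, within 6 mm sideways and 0.04 rad square to it (value of joint cam above 1.4 rad and y of caddy_face in the frame of dock_face between -0.002 and 0.002 m and x of caddy_face in the frame of dock_face between -0.006 and 0.006 m and z of caddy_face in the frame of dock_face between -0.003 and 0.003 m and angle between the y axis of caddy_face and the y axis of dock_face, either way round below 0.04 rad and angle between caddy_face's own z axis and vertical below 0.04 rad); the robot touches nothing.
It fails at once if a carton or the core is moved by more than 25 mm or tipped over (distance of any of carton_a, carton_b, core from where it was at the start of the episode above 0.025 m or angle between any of carton_a, carton_b, core's own z axis and vertical above 0.5 rad).
It also fails if it takes over 58 s, if anything falls off the work surface, if the arm or the gripper's body presses on something with over 40 N, if the wrist force passes 120 N, or if a joint passes its speed limit or range.

### The arm

A 6-joint arm with a two-finger parallel gripper is mounted at the origin on the work surface. World frame = base frame: x ahead of the robot, y to its left, z up, the work surface at z = 0. Lengths are in mm, angles in degrees, forces in N, time in s.
With the tool pointing down it reaches from about 350 to 850 mm from the base axis. Payload 8.1 kg.
Tool frame: the origin (TCP) lies midway between the tips of the shut fingers; the grasp point (between the pads) lies 19 mm behind it (hold_point_z is the distance from the TCP to the grasp point, in mm); z points along the fingers, y is the direction in which the jaws open and shut (so a half turn about z gives the same grasp; the last joint's range is limited). The gripper opens to 85 mm and grips with 20 to 120 N. Pads are 22 mm wide; open, the fingers measure 114 mm over their backs; the gripper's body (76 mm by 85 mm) begins 54 mm behind the grasp point. The pads swing forward as they close: fully open they stand 13 mm farther back than shut.
Start: joints at [61.971, 7.471, 85.268, -0, 87.261, -4.893], TCP at [235.729, 551.758, 231.292] pointing down, gripper open.
Joint ranges: [-169.43, 169.43], [-51.17, 129.36], [1.28, 143.12], [-76.62, 256.62], [0, 156.53], [-152.29, 152.29]. Speed limits (degrees/s): [136.94, 136.94, 159.86, 180, 180, 180].

### API

Orientations are given as [roll, pitch, yaw] about the fixed x, y, z axes, in that order (R = Rz(yaw) Ry(pitch) Rx(roll)).
In Python, from bench import sense, snapshot, camera_params, hand_in, hold_point_z gives the robot as it stands.
- The arm moves only by the tool servo_tool, never from a script. Its argument "motion" is a list of rows, each a list of 7 numbers: the finger opening in mm, from 0 to 85.4, then the shift along the tool's x, y, z in mm, then the turn, a rotation vector about the tool's x, y, z in rad. A call has 1 to 10 rows; each row shifts and turns the pose as measured when the row begins, along the tool's axes as they then stand; what a row does not reach is not made up. A row lasts 1/10 s, in which the tool goes at most 50 mm and 8.59 degrees, less where a joint would pass 70% of its speed; a pose out of reach is approached as far as the arm can. A call with a gripper value outside its range is refused whole. The fingers move at their own pace and stop on an object; "force" is the grip in N (left out, the last holds). Time passes only in rows, so rows that do not move let the fingers close. It gives the time, the measured TCP pose, the force and the opening at its end, in the units of the state.
- sense(): the state, without advancing time (a new reading comes with each control period).
- snapshot(name): name is "scene" or "top" or "wrist"; returns the picture (480x640x3 uint8, blue, green, red); there is no depth.
- camera_params(name): a dict with "fx", "fy", "cx", "cy" (pixels), "R" (3x3) and "t" (3): a world point X has camera coordinates R X + t; the wrist camera has in their place "tool_from_camera" (4x4, takes a point from camera to tool coordinates, whose origin is the TCP and whose axes are the flange's). Camera axes: x right, y down, z forward; pixel columns grow to the right and rows downward; lengths in mm; the calibration is good to about 2 mm. A picture is of the moment at which its call begins: read the wrist's pose just before it. camera_params takes no time and is no camera call.
- hand_in(): hands the job in, once; it reports no verdict.
The state is a dict: "time": time; "joint_pos": joint angles; "qd": joint speeds; "joint_efforts": joint torques, N m; "tool_pos": TCP position; "tcp_rot": TCP orientation; "ft_force": force on the tool from outside, world axes, zero at the start; "wrist_torque": the same for the moment, N m; "finger_gap": finger opening in mm.
Only numpy, scipy, OpenCV 4.12 (cv2) and the standard library are available. Lean on these libraries where they do the work, as an engineer would, in place of code of your own. Each camera call takes 0.05 s, during which the arm holds its last target. There are 200 camera calls.

## Working session

There is one attempt and no reset: what is moved stays moved. The work goes in short steps, Python scripts to look and compute and a tool call to move; the robot and the scene stay as the last step left them, time stands still between calls to the robot, and variables do not carry over. Pictures are saved under pics/ and viewed, about 8 in all and at most 12, crops included, and the job is handed in when it is done.

Besides the shell and the picture viewer there is one more tool, called after "Emit:" by a JSON object that holds its "api" and its "payload". servo_tool: Moves the arm, as the interface text tells. Its arguments: {"type":"object","properties":{"motion":{"type":"array"},"force":{"type":"number"}},"required":["motion"]}

```bash
mkdir -p pics; python3 - <<'E'
from bench import *
import cv2
for n in("scene","top"):
    cv2.imwrite(f"pics/{n}0.png",snapshot(n))
    print(n,camera_params(n))
print(camera_params("wrist"),hold_point_z)
print(sense())
E
```

```text
scene {'fx': 550.5739012577872, 'fy': 550.5739012577872, 'cx': 315.87231663266186, 'cy': 237.37594036907802, 'R': array([[-0.89090028,  0.45410357, -0.00930784],
       [ 0.32556743,  0.62416921, -0.71022436],
       [-0.31670575, -0.63576941, -0.70391386]]), 't': array([ 563.93250131,    9.82884525, 1364.23516575])}
top {'fx': 463.3838479526349, 'fy': 463.3838479526349, 'cx': 313.6235657544521, 'cy': 236.49502958804067, 'R': array([[-0.01752787, -0.99981386, -0.00806336],
       [-0.98529461,  0.0186431 , -0.16984395],
       [ 0.16996266,  0.00496778, -0.98543798]]), 't': array([-185.4103134 ,  531.52024693,  993.17507236])}
{'fx': 419.31894471063833, 'fy': 419.31894471063833, 'cx': 320.2999270648934, 'cy': 237.56450659247568, 'tool_from_camera': array([[ 4.00967653e-05, -9.66492031e-01, -2.56696617e-01,
         6.47958086e+01],
       [ 9.99999965e-01,  1.05734985e-04, -2.41901344e-04,
        -4.20396039e-01],
       [ 2.60937534e-04, -2.56696599e-01,  9.66492001e-01,
        -1.43388999e+02],
       [ 0.00000000e+00,  0.00000000e+00,  0.00000000e+00,
         1.00000000e+00]])} 18.700000000000003
{'time': 0.1, 'joint_pos': array([ 6.19699363e+01,  7.51187161e+00,  8.53242894e+01,  1.42908964e-03,
        8.72612723e+01, -4.89235300e+00]), 'qd': array([-0.08732092, -0.0299598 , -0.11823681, -0.00589488,  0.03026396,
       -0.01299899]), 'joint_efforts': array([ 1.38859552e-03, -5.70952034e+01, -5.01941264e+01, -1.59762812e-04,
        8.23139999e-03, -9.90066184e-06]), 'tool_pos': array([235.49295086, 551.30836987, 230.32598225]), 'tcp_rot': array([-1.79903043e+02, -9.73163019e-03,  1.56862212e+02]), 'ft_force': array([-0.31511656, -0.73727756, -0.09749184]), 'wrist_torque': array([-0.0080413 , -0.00054207, -0.00304627]), 'finger_gap': 85.2222027073594}
```

View pics/top0.png

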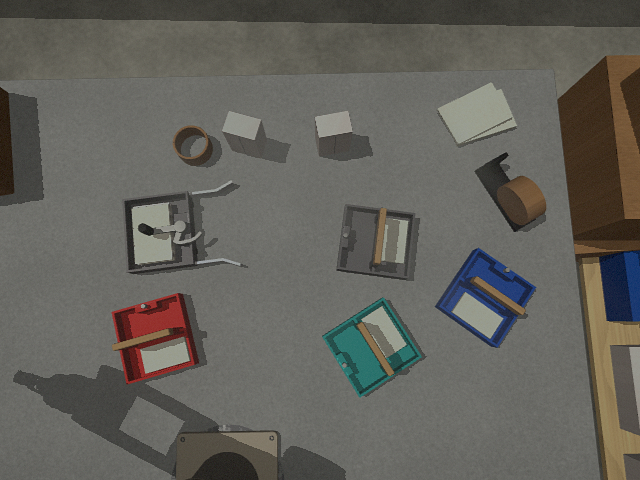

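View pics/scene0.png

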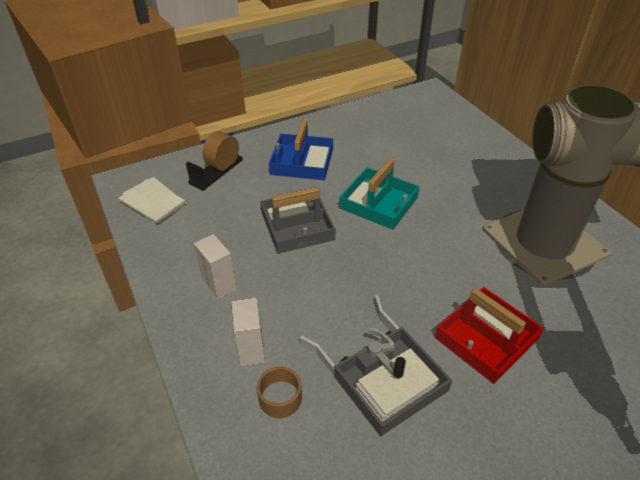

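The caddy meant is the grey one (top view at 378,242). It has its pin on the left at (346,236). The blue (487,298), turquoise (373,346) and red (154,338) ones are the look-alikes. The grey bin with rails and cam is at (160,232). I'll confirm this in an enlarged crop.

```bash
python3 - <<'E'
import cv2,numpy as np
im=cv2.imread("pics/top0.png")
a=im[175:280,115:250]; b=im[195:290,330:425]
A=cv2.resize(a,None,fx=4,fy=4,interpolation=cv2.INTER_CUBIC)[:, :]
B=cv2.resize(b,None,fx=4,fy=4,interpolation=cv2.INTER_CUBIC)
def grid(I,x0,y0):
    I=np.clip(I*1.5,0,255).astype(np.uint8)
    for x in range(x0-x0%10+10,x0+I.shape[1]//4,10):
        cv2.line(I,((x-x0)*4,0),((x-x0)*4,6),(0,255,255),1);cv2.putText(I,str(x),((x-x0)*4-9,16),0,.32,(0,255,255),1)
    for y in range(y0-y0%10+10,y0+I.shape[0]//4,10):
        cv2.line(I,(0,(y-y0)*4),(6,(y-y0)*4),(0,255,255),1);cv2.putText(I,str(y),(8,(y-y0)*4+3),0,.32,(0,255,255),1)
    return I
cv2.imwrite("pics/dock.png",grid(A,115,175));cv2.imwrite("pics/cad.png",grid(B,330,195))
E
```

```text
(no output)
```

View pics/dock.png

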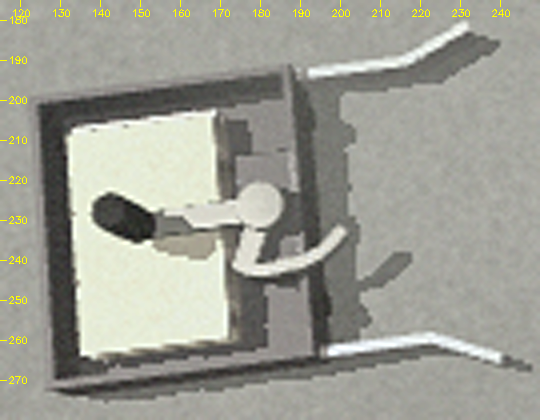

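View pics/cad.png

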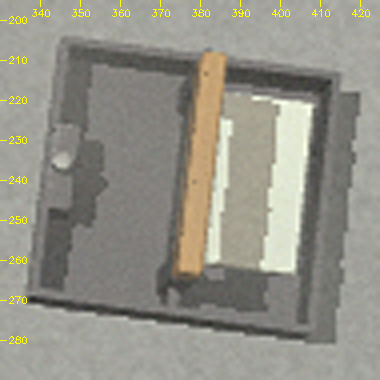

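Crops: the grey caddy has its pin at (345,234) and its bar from (383,208) to (376,264). It is plain grey with the pin side facing the bin, so it is the right one. The bin has its cam boss at (180,226), the knob pointing away at (141,227), and rail tips at (231,181) and (240,265). Next I fit the poses.

```bash
cat > h.py <<'E'
import numpy as np
from scipy.optimize import least_squares
from bench import *
def proj(n,X):
    c=camera_params(n); Y=X@c["R"].T+c["t"]
    return np.c_[c["fx"]*Y[:,0]/Y[:,2]+c["cx"],c["fy"]*Y[:,1]/Y[:,2]+c["cy"]]
def place(p,L):
    a=p[2];R=np.array([[np.cos(a),-np.sin(a),0],[np.sin(a),np.cos(a),0],[0,0,1]])
    return L@R.T+[p[0],p[1],0]
def fit(n,L,px,p0):
    L=np.array(L,float);px=np.array(px,float)
    r=least_squares(lambda p:((proj(n,place(p,L))-px)).ravel(),p0,x_scale=[10,10,.1],loss="soft_l1")
    print(r.x[:2].round(1),np.degrees(r.x[2]).round(2));print((proj(n,place(r.x,L))-px).round(1).tolist());return r.x
E
python3 - <<'E'
from h import *
o=np.array([115,175])-.375; b=np.array([330,195])-.375
# dock frame: origin at face, ground
D=[[85,150,40],[85,0,40],[-85,0,40],[-85,150,40],[95,-100,28],[-95,-100,28],[80,-65,28],[-80,-65,28]]
px=np.array([[37,102],[292,66],[324,357],[53,381],[467,27],[502,360],[404,65],[433,337]])/4+o
d=fit("top",D,px,[500,300,0.05])
C=[[75,80,40],[75,-80,40],[-75,-80,40],[-75,80,40],[0,71,56],[60,0,110],[-60,0,110]]
px=np.array([[62,38],[340,75],[310,333],[28,297],[62,159],[213.5,54],[187.5,276]])/4+b
c=fit("top",C,px,[500,-100,-.1])
ax=place(d,np.array([[0,18,60.]]))[0]; print("axis",ax,proj("top",ax[None]))
k=(np.array([[107,208]])/4+o)[0]
kz=least_squares(lambda q:proj("top",np.array([[ax[0]-70*np.sin(q[0]),ax[1]+70*np.cos(q[0]),98]]))[0]-k,[0.05])
print("knob dir world",kz.x,kz.fun,"cam",kz.x-d[2])
for n,p,L in(("dock",d,D),("cad",c,C)): print(n,proj("scene",place(p,np.array(L,float))).round(0).tolist())
print(place(c,np.array([[0,0,0.]])),place(d,np.array([[0,0,0.],[0,-100,0]])))
E
```

```text
[556.  82.] 6.59
[[-1.3, -0.7], [0.2, -0.2], [-1.3, 0.2], [-0.5, 3.1], [0.2, 1.2], [0.1, -1.5], [1.6, -0.1], [1.3, -0.2]]
[ 516.7 -334.4] -9.06
[[-0.4, -0.5], [0.2, -0.2], [0.7, 0.9], [-0.6, -0.1], [-0.3, 0.7], [0.3, -0.5], [0.1, -0.1]]
axis [553.89056614  99.89026688  60.        ] [[180.52361349 226.33552801]]
knob dir world [0.09394853] [ 1.32504391 -0.06609072] cam [-0.02107827]
dock [[382.0, 424.0], [334.0, 364.0], [401.0, 324.0], [452.0, 377.0], [302.0, 335.0], [375.0, 295.0], [317.0, 343.0], [379.0, 308.0]]
cad [[276.0, 242.0], [260.0, 200.0], [315.0, 188.0], [335.0, 228.0], [305.0, 228.0], [272.0, 198.0], [319.0, 187.0]]
[[ 516.70576259 -334.41923238    0.        ]] [[555.95648579  82.00921612   0.        ]
 [567.43381717 -17.32995472   0.        ]]
```

```bash
cat >> h.py <<'E'
from scipy.spatial.transform import Rotation as Ro
def T():
    s=sense();R=Ro.from_euler("xyz",s["tcp_rot"],degrees=True);return s,R
def to(x,y,z,yaw):
    s,R=T();d=R.inv().apply(np.array([x,y,z])-s["tool_pos"])
    w=(R.inv()*Ro.from_euler("xyz",[180,0,yaw],degrees=True)).as_rotvec()
    print("t",round(s["time"],2),"pos",s["tool_pos"].round(1),s["tcp_rot"].round(2),"F",s["ft_force"].round(1),"gap",round(s["finger_gap"],1))
    print("tool d",d.round(1),"rotv",w.round(3));return d,w
def wrist(X,pose=None):
    s,R=T();c=camera_params("wrist");M=c["tool_from_camera"]
    Y=(R.inv().apply(X-s["tool_pos"])-M[:3,3])@M[:3,:3]
    return np.c_[c["fx"]*Y[:,0]/Y[:,2]+c["cx"],c["fy"]*Y[:,1]/Y[:,2]+c["cy"]]
E
python3 -c "
from h import *
d,w=to(520,60,300,180);print(d/12)"
```

```text
t 0.1 pos [235.5 551.3 230.3] [-1.7990e+02 -1.0000e-02  1.5686e+02] F [-0.3 -0.7 -0.1] gap 85.2
tool d [-454.7 -340.1  -69.2] rotv [-0.002 -0.001 -0.404]
[-37.88889204 -28.3425892   -5.76465024]
```

Emit:
{"api": "servo_tool", "payload": {"motion": [[85, 0, 0, -23, 0, 0, -0.135], [85, 0, 0, -23, 0, 0, -0.135], [85, 0, 0, -23, 0, 0, -0.134], [85, -24, -41, 0, 0, 0, 0], [85, -24, -41, 0, 0, 0, 0], [85, -24, -41, 0, 0, 0, 0], [85, -24, -41, 0, 0, 0, 0], [85, -24, -41, 0, 0, 0, 0], [85, -24, -41, 0, 0, 0, 0], [85, -24, -41, 0, 0, 0, 0]]}}

```text
time: 1.1
tool_pos: [409.0, 260.5, 296.4]
tcp_rot: [-179.5, -0.4, -178.4]
ft_force: [1.3, -0.3, -0.4]
finger_gap: 84.9
```

Emit:
{"api": "servo_tool", "payload": {"motion": [[85, -24, -41, 0, 0, 0, 0], [85, -24, -41, 0, 0, 0, 0], [85, -24, -41, 0, 0, 0, 0], [85, -24, -41, 0, 0, 0, 0], [85, -24, -41, 0, 0, 0, 0], [85, 0, 0, 0, 0, 0, 0], [85, 0, 0, 0, 0, 0, 0]]}}

```text
time: 1.8
tool_pos: [538.8, 43.1, 294.1]
tcp_rot: [-179.4, -0.6, -178.8]
ft_force: [0.0, 0.1, -0.6]
finger_gap: 84.8
```

```bash
python3 - <<'E'
from h import *
import cv2
to(517,-334,150,171)
s=sense();im=snapshot("wrist");cv2.imwrite("pics/w1.png",im)
d=[556,82,np.radians(6.59)]
D=np.array([[85,150,40],[85,0,40],[-85,0,40],[-85,150,40],[95,-100,28],[-95,-100,28],[80,-65,28],[-80,-65,28],[0,18,54]],float)
p=wrist(place(d,D));print(p.round(0).tolist())
x0,y0=np.clip(p.min(0)-25,0,None).astype(int);x1,y1=(p.max(0)+25).astype(int)
c=im[y0:y1,x0:x1];f=min(800/c.shape[1],600/c.shape[0]);print(x0,y0,f)
c=cv2.resize(c,None,fx=f,fy=f,interpolation=cv2.INTER_CUBIC);c=np.clip(c*1.4,0,255).astype(np.uint8)
cv2.imwrite("pics/w1c.png",c)
E
```

```text
t 1.8 pos [538.8  43.1 294.1] [-179.39   -0.64 -178.81] F [ 0.   0.1 -0.6] gap 84.8
tool d [  28.  -375.   148.5] rotv [-0.012 -0.01   0.178]
[[518.0, 288.0], [369.0, 300.0], [357.0, 128.0], [522.0, 112.0], [274.0, 312.0], [250.0, 127.0], [305.0, 296.0], [288.0, 140.0], [384.0, 220.0]]
224 86 2.3904382470119523
```

View pics/w1c.png

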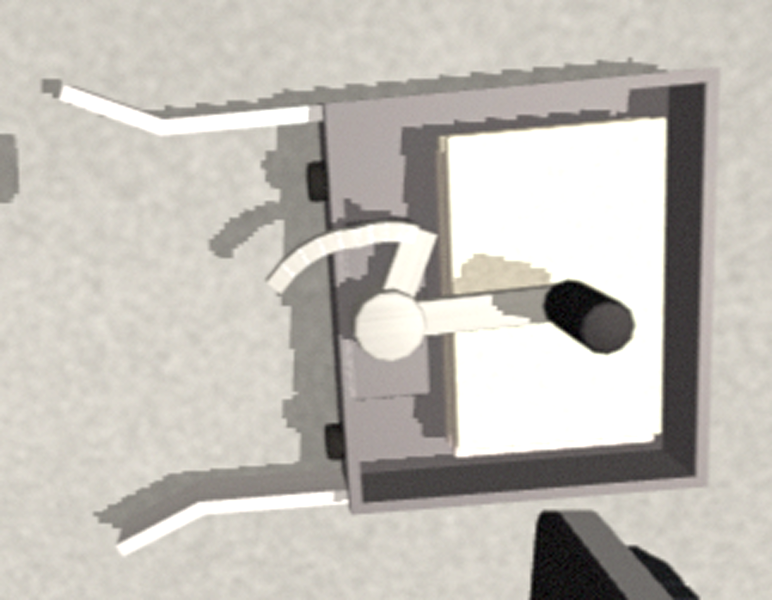

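The wrist view shows the bin corners at (325,104), (719,70), (708,486) and (352,513) in the crop, the boss at (390,326) and the knob top at (607,328). The cam is open. Refitting with these.

```bash
python3 - <<'E'
from h import *
D=np.array([[85,150,40],[85,0,40],[-85,0,40],[-85,150,40],[95,-100,28],[-95,-100,28],[80,-65,28],[-80,-65,28],[0,18,58]],float)
q=np.array([[708,486],[352,513],[325,104],[719,70],[120,550],[63,92],[202,508],[161,128],[390,326]])/2.39044-.3+[224,86]
for idx in (range(4),range(9)):
    idx=list(idx)
    f=lambda p:(wrist(place(p,D[idx]))-q[idx]).ravel()
    r=least_squares(f,[556,82,.115],x_scale=[10,10,.1]);d=r.x
    print(d[:2].round(1),np.degrees(d[2]).round(2),r.fun.reshape(-1,2).round(1).tolist())
ax=place(d,np.array([[0,18,60.]]))[0]
k=np.array([607,328])/2.39044-.3+[224,86]
r=least_squares(lambda q_:wrist(np.array([[ax[0]-70*np.sin(q_[0]),ax[1]+70*np.cos(q_[0]),98]]))[0]-k,[.1])
print(np.degrees(r.x),r.fun,"cam",r.x-d[2])
E
```

```text
[557.2  84.1] 6.31 [[-0.1, 0.5], [-0.4, 0.8], [-0.0, -0.1], [0.4, -0.9]]
[556.9  83.8] 6.25 [[-0.5, 0.4], [-0.7, 0.6], [-0.2, -0.3], [0.3, -1.0], [1.2, -3.3], [2.3, 3.4], [-1.5, -1.5], [-0.4, 1.3], [-0.5, -0.5]]
[7.48715968] [ 0.3587359 -0.0064173] cam [0.02158582]
```

Emit:
{"api": "servo_tool", "payload": {"motion": [[85, 0, 0, 0, -0.006, -0.005, 0.089], [85, 0, 0, 0, -0.006, -0.005, 0.089], [85, -4, -46, 0, 0, 0, 0], [85, -4, -46, 0, 0, 0, 0], [85, -4, -46, 0, 0, 0, 0], [85, -4, -46, 0, 0, 0, 0], [85, -4, -46, 0, 0, 0, 0], [85, -4, -46, 0, 0, 0, 0], [85, -4, -46, 0, 0, 0, 0], [85, -4, -46, 0, 0, 0, 0]]}}

```text
time: 2.85
tool_pos: [514.2, -316.0, 293.1]
tcp_rot: [179.7, 0.0, 172.4]
ft_force: [0.6, 1.0, 0.8]
finger_gap: 84.8
```

Emit:
{"api": "servo_tool", "payload": {"motion": [[85, 0, 0, 0, 0, 0, 0], [85, 0, 0, 0, 0, 0, 0]]}}

```text
time: 3.05
tool_pos: [513.2, -319.0, 291.9]
tcp_rot: [179.8, -0.1, 172.2]
ft_force: [-0.2, 0.4, 0.2]
finger_gap: 84.9
```

```bash
python3 - <<'E'
from h import *
import cv2
to(517,-334,73,171)
im=snapshot("wrist");cv2.imwrite("pics/w2.png",im)
C=np.array([[75,80,40],[75,-80,40],[-75,-80,40],[-75,80,40],[0,71,56],[60,0,110],[-60,0,110]],float)
p=wrist(place([516.7,-334.4,-.158],C));print(p.round(0).tolist())
x0,y0=np.clip(p.min(0)-25,0,None).astype(int);x1,y1=(p.max(0)+25).astype(int)
c=im[y0:y1,x0:x1];f=min(800/c.shape[1],600/c.shape[0]);print(x0,y0,f)
c=cv2.resize(c,None,fx=f,fy=f,interpolation=cv2.INTER_CUBIC);c=np.clip(c*1.4,0,255).astype(np.uint8)
cv2.imwrite("pics/w2c.png",c)
E
```

```text
t 3.05 pos [ 513.2 -319.   291.9] [ 1.7976e+02 -6.0000e-02  1.7220e+02] F [-0.2  0.4  0.2] gap 84.9
tool d [ -6.  -15.3 218.9] rotv [ 0.004 -0.001  0.021]
[[383.0, 279.0], [223.0, 276.0], [217.0, 119.0], [393.0, 124.0], [381.0, 208.0], [300.0, 289.0], [302.0, 141.0]]
191 94 2.727272727272727
```

View pics/w2c.png

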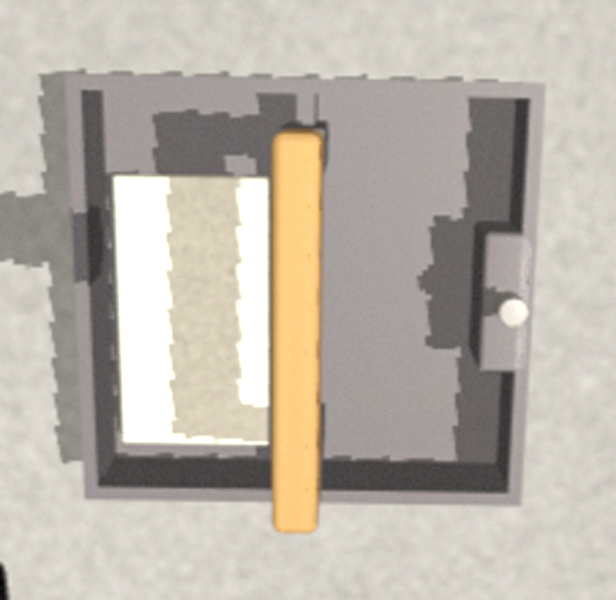

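The crop shows the grey caddy's rim corners at (521,505), (86,497), (66,74) and (546,83), the pin at (513,312), and the bar from (298,132) to (295,531).

```bash
python3 - <<'E'
from h import *
C=np.array([[75,80,40],[75,-80,40],[-75,-80,40],[-75,80,40],[0,71,56],[60,0,110],[-60,0,110]],float)
q=np.array([[521,505],[86,497],[66,74],[546,83],[513,312],[295,531],[298,132]])/2.72727-.3+[191,94]
r=least_squares(lambda p:(wrist(place(p,C))-q).ravel(),[516,-334,-.158],x_scale=[10,10,.1]);c=r.x
print(c[:2].round(1),np.degrees(c[2]).round(2),r.fun.reshape(-1,2).round(1).tolist())
to(c[0],c[1],73,180+np.degrees(c[2]))
E
```

```text
[ 517.  -335.9] -8.84 [[0.1, -0.0], [-0.4, 0.3], [0.1, -0.5], [0.2, -0.4], [0.4, -0.1], [-0.0, 1.5], [-0.2, -0.5]]
t 3.1 pos [ 513.2 -318.8  291.8] [ 1.7978e+02 -7.0000e-02  1.7223e+02] F [-1.2 -0.2  0.3] gap 85.0
tool d [ -6.4 -17.3 218.8] rotv [ 0.004 -0.001  0.019]
```

Emit:
{"api": "servo_tool", "payload": {"motion": [[85, -6.4, -17.3, 0, 0.004, 0, 0.019], [85, 0, 0, 40, 0, 0, 0], [85, 0, 0, 40, 0, 0, 0], [85, 0, 0, 40, 0, 0, 0], [85, 0, 0, 40, 0, 0, 0], [85, 0, 0, 25, 0, 0, 0], [85, 0, 0, 15, 0, 0, 0], [85, 0, 0, 5, 0, 0, 0], [85, 0, 0, 0, 0, 0, 0]]}}

```text
time: 4.0
tool_pos: [525.8, -321.5, 86.1]
tcp_rot: [-179.9, 0.4, 172.3]
ft_force: [0.1, -0.9, 0.7]
finger_gap: 85.0
```

```bash
python3 -c "
from h import *
to(517,-335.9,73,171.16)"
```

```text
t 4.0 pos [ 525.8 -321.5   86.1] [-179.86    0.43  172.31] F [ 0.1 -0.9  0.7] gap 85.0
tool d [  6.9 -15.4  13.1] rotv [-0.002  0.008  0.02 ]
```

Emit:
{"api": "servo_tool", "payload": {"motion": [[85, 6.9, -15.4, 0, -0.002, 0.008, 0.02], [85, 0, 0, 0, 0, 0, 0], [85, 0, 0, 7, 0, 0, 0], [85, 0, 0, 0, 0, 0, 0]]}}

```text
time: 4.4
tool_pos: [519.6, -339.1, 84.9]
tcp_rot: [-179.7, 0.4, 171.1]
ft_force: [0.2, -0.2, -0.7]
finger_gap: 85.0
```

```bash
python3 -c "
from h import *
to(517,-335.9,73,171.16)"
```

```text
t 4.4 pos [ 519.6 -339.1   84.9] [-179.72    0.4   171.1 ] F [ 0.2 -0.2 -0.7] gap 85.0
tool d [ 3.1  2.8 11.9] rotv [-0.005  0.007 -0.001]
```

Emit:
{"api": "servo_tool", "payload": {"motion": [[85, 3, 3, 12, -0.005, 0.007, 0], [85, 0, 0, 8, 0, 0, 0]]}}

```text
time: 4.6
tool_pos: [518.1, -336.6, 65.8]
tcp_rot: [-179.9, 0.2, 171.1]
ft_force: [-0.6, -1.2, -0.6]
finger_gap: 85.1
```

```bash
python3 -c "
from h import *
to(517,-335.9,73,171.16)"
```

```text
t 4.6 pos [ 518.1 -336.6   65.8] [-1.7993e+02  1.7000e-01  1.7107e+02] F [-0.6 -1.2 -0.6] gap 85.1
tool d [ 1.2  0.5 -7.2] rotv [-0.001  0.003 -0.002]
```

Emit:
{"api": "servo_tool", "payload": {"motion": [[85, 1, 0, -8, 0, 0, 0], [85, 0, 0, 0, 0, 0, 0]], "force": 40}}

```text
time: 4.8
tool_pos: [515.9, -335.3, 71.8]
tcp_rot: [180.0, -0.0, 171.1]
ft_force: [0.4, -1.2, -0.1]
finger_gap: 85.0
```

Emit:
{"api": "servo_tool", "payload": {"motion": [[10, 0, 0, 0, 0, 0, 0], [10, 0, 0, 0, 0, 0, 0], [10, 0, 0, 0, 0, 0, 0], [10, 0, 0, 0, 0, 0, 0], [10, 0, 0, 0, 0, 0, 0], [10, 0, 0, 0, 0, 0, 0], [10, 0, 0, 0, 0, 0, 0], [10, 0, 0, 0, 0, 0, 0]]}}

```text
time: 5.6
tool_pos: [516.4, -335.5, 72.7]
tcp_rot: [180.0, 0.0, 171.1]
ft_force: [0.5, -0.0, -1.0]
finger_gap: 13.2
```

```bash
python3 -c "
from h import *
to(517,-335.9,73,171.16)
# caddy target at mouth: centre on dock axis, face 115 out
d=np.array([557,83.7,np.radians(6.3)])
for y in (-120,-70,-20,-8): p=place(d,np.array([[0,y-80,0.]]))[0]; print(y,p); to(p[0],p[1],73,186.3)"
```

```text
t 5.6 pos [ 516.4 -335.5   72.7] [1.800e+02 4.000e-02 1.711e+02] F [ 0.5 -0.  -1. ] gap 13.2
tool d [-0.7 -0.3 -0.3] rotv [ 0.     0.001 -0.001]
-120 [ 578.94686222 -115.09219109    0.        ]
t 5.6 pos [ 516.4 -335.5   72.7] [1.800e+02 4.000e-02 1.711e+02] F [ 0.5 -0.  -1. ] gap 13.2
tool d [-27.7 227.4  -0.3] rotv [-0.     0.001 -0.265]
-70 [573.46014666 -65.39414332   0.        ]
t 5.6 pos [ 516.4 -335.5   72.7] [1.800e+02 4.000e-02 1.711e+02] F [ 0.5 -0.  -1. ] gap 13.2
tool d [-14.6 275.7  -0.3] rotv [-0.     0.001 -0.265]
-20 [567.97343111 -15.69609555   0.        ]
t 5.6 pos [ 516.4 -335.5   72.7] [1.800e+02 4.000e-02 1.711e+02] F [ 0.5 -0.  -1. ] gap 13.2
tool d [-1.500e+00  3.239e+02 -3.000e-01] rotv [-0.     0.001 -0.265]
-8 [566.65661938  -3.76856408   0.        ]
t 5.6 pos [ 516.4 -335.5   72.7] [1.800e+02 4.000e-02 1.711e+02] F [ 0.5 -0.  -1. ] gap 13.2
tool d [ 1.600e+00  3.355e+02 -3.000e-01] rotv [-0.     0.001 -0.265]
```

Emit:
{"api": "servo_tool", "payload": {"motion": [[10, 0, 0, 0, 0, 0, -0.09], [10, 0, 0, 0, 0, 0, -0.09], [10, 0, 0, 0, 0, 0, -0.085], [10, -11, 26, 0, 0, 0, 0], [10, -11, 26, 0, 0, 0, 0], [10, -11, 26, 0, 0, 0, 0], [10, -11, 26, 0, 0, 0, 0], [10, -11, 26, 0, 0, 0, 0], [10, -11, 26, 0, 0, 0, 0], [10, -5, 15, 0, 0, 0, 0]]}}

```text
time: 6.6
tool_pos: [567.2, -157.3, 73.0]
tcp_rot: [-179.7, 0.0, -173.5]
ft_force: [-0.8, -3.4, 0.8]
finger_gap: 13.7
```

Emit:
{"api": "servo_tool", "payload": {"motion": [[10, 0, 0, 0, 0, 0, 0], [10, 0, 0, 0, 0, 0, 0]]}}

```text
time: 6.8
tool_pos: [567.5, -155.3, 72.8]
tcp_rot: [-179.7, 0.0, -173.3]
ft_force: [-0.4, -0.7, 1.7]
finger_gap: 13.6
```

```bash
python3 -c "
from h import *
d=np.array([557,83.7,np.radians(6.3)])
for y in (-120,-8): p=place(d,np.array([[0,y-80,0.]]))[0]; print(y,p); to(p[0],p[1],73,186.3)"
```

```text
-120 [ 578.94686222 -115.09219109    0.        ]
t 6.8 pos [ 567.5 -155.3   72.8] [-1.7973e+02  4.0000e-02 -1.7329e+02] F [-0.4 -0.7  1.7] gap 13.6
tool d [-16.1  38.6  -0.4] rotv [-0.005  0.001  0.007]
-8 [566.65661938  -3.76856408   0.        ]
t 6.8 pos [ 567.5 -155.3   72.8] [-1.7973e+02  4.0000e-02 -1.7329e+02] F [-0.4 -0.7  1.7] gap 13.6
tool d [-16.9 150.6  -0.9] rotv [-0.005  0.001  0.007]
```

Emit:
{"api": "servo_tool", "payload": {"motion": [[10, -8, 15, 0, -0.005, 0, 0.007], [10, -8, 15, 0, 0, 0, 0], [10, 0, 0, 0, 0, 0, 0], [10, 0, 0, 0, 0, 0, 0]]}}

```text
time: 7.2
tool_pos: [579.6, -126.8, 72.7]
tcp_rot: [-179.9, -0.0, -173.9]
ft_force: [-1.8, -3.1, 1.2]
finger_gap: 13.5
```

```bash
python3 - <<'E'
from h import *
import cv2
d=np.array([557,83.7,np.radians(6.3)])
for y in (-120,-8): p=place(d,np.array([[0,y-80,0.]]))[0]; print(y,p); to(p[0],p[1],73,186.3)
im=snapshot("top")[170:300,110:320]
c=cv2.resize(im,None,fx=3.8,fy=3.8,interpolation=cv2.INTER_CUBIC);cv2.imwrite("pics/t3.png",np.clip(c*1.4,0,255).astype(np.uint8))
cv2.imwrite("pics/w3.png",snapshot("wrist"))
E
```

```text
-120 [ 578.94686222 -115.09219109    0.        ]
t 7.2 pos [ 579.6 -126.8   72.7] [-1.7991e+02 -1.0000e-02 -1.7386e+02] F [-1.8 -3.1  1.2] gap 13.5
tool d [-0.6 11.7 -0.3] rotv [-0.001 -0.    -0.003]
-8 [566.65661938  -3.76856408   0.        ]
t 7.2 pos [ 579.6 -126.8   72.7] [-1.7991e+02 -1.0000e-02 -1.7386e+02] F [-1.8 -3.1  1.2] gap 13.5
tool d [ -0.3 123.7  -0.5] rotv [-0.001 -0.    -0.003]
```

View pics/w3.png

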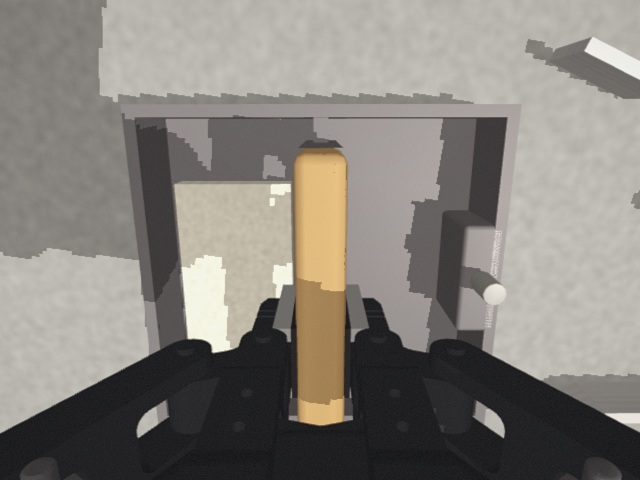

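The caddy is held squarely. Its rear rim corners are at (121,104) and (521,104), the pin is at (495,294), and the near rail's tip is at (590,38). Checking the in-hand offset next.

```bash
python3 - <<'E'
from h import *
C=np.array([[-75,-80,40],[-75,80,40],[0,71,56]],float)
q=np.array([[121,104],[521,104],[495,294]])
r=least_squares(lambda p:(wrist(place(p,C))-q).ravel(),[579,-127,.11],x_scale=[10,10,.1]);c=r.x
print(c[:2].round(1),np.degrees(c[2]).round(2),r.fun.reshape(-1,2).round(1).tolist())
d=np.array([557,83.7,np.radians(6.3)])
print(wrist(place(d,np.array([[-95,-100,28.],[-80,-65,28]]))))
R=place([0,0,-d[2]],np.array([[c[0]-d[0],c[1]-d[1],0]]));print("caddy centre in dock",R)
E
```

```text
[ 581.  -126.8] 6.15 [[0.5, 0.1], [-0.1, -0.2], [-0.4, -0.1]]
[[589.85019596  52.1719081 ]
 [666.75543814  90.06671289]]
caddy centre in dock [[   0.72919783 -211.80935802    0.        ]]
```

View pics/t3.png

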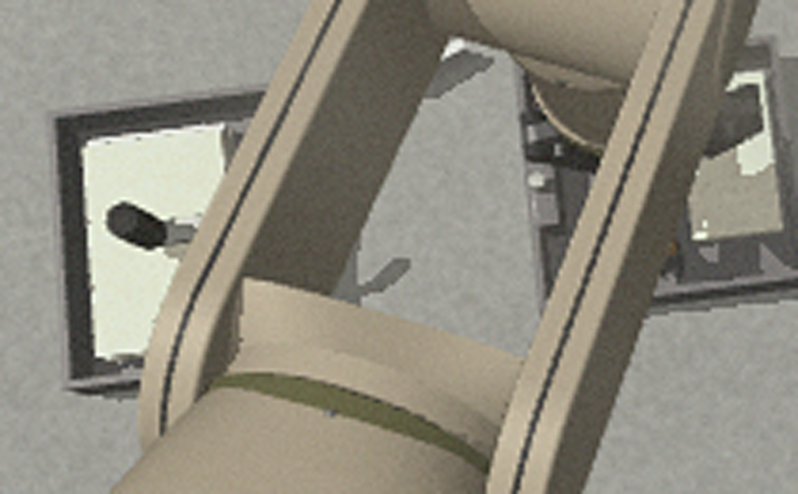

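Emit:
{"api": "servo_tool", "payload": {"motion": [[10, 0.7, 15, 0, 0, 0, 0], [10, 0, 15, 0, 0, 0, 0], [10, 0, 15, 0, 0, 0, 0], [10, 0, 15, 0, 0, 0, 0], [10, 0, 0, 0, 0, 0, 0]]}}

```text
time: 7.8
tool_pos: [571.7, -64.8, 72.7]
tcp_rot: [-179.8, 0.0, -174.0]
ft_force: [0.3, 1.5, -1.9]
finger_gap: 13.5
```

```bash
cat >> h.py <<'E'
d=np.array([557,83.7,np.radians(6.3)])
def st():
    s=sense();R=place([0,0,-d[2]],np.array([[s["tool_pos"][0]-d[0],s["tool_pos"][1]-d[1],0]]))[0]
    F=Ro.from_euler("z",-d[2]).apply(s["ft_force"])
    print("face gap y",round(R[1]+80,1),"tool x in dock",round(R[0],1),"z",s["tool_pos"][2].round(1),"yaw",s["tcp_rot"][2].round(2),"Fdock",F.round(1),"M",s["wrist_torque"].round(2),"t",round(s["time"],2))
E
python3 -c "
from h import *
st()"
```

```text
face gap y -69.3 tool x in dock -1.7 z 72.7 yaw -174.0 Fdock [ 0.5  1.5 -1.9] M [ 0.57 -0.05 -0.03] t 7.8
```

Emit:
{"api": "servo_tool", "payload": {"motion": [[10, 0, 10, 0, 0, 0, -0.005], [10, 0, 10, 0, 0, 0, 0], [10, 0, 10, 0, 0, 0, 0], [10, 0, 10, 0, 0, 0, 0], [10, 0, 0, 0, 0, 0, 0]]}}

```text
time: 8.3
tool_pos: [567.0, -21.4, 72.7]
tcp_rot: [-179.8, 0.0, -173.6]
ft_force: [0.6, 1.5, -1.8]
finger_gap: 13.6
```

```bash
python3 -c "
from h import *
st()"
```

```text
face gap y -25.6 tool x in dock -1.6 z 72.7 yaw -173.62 Fdock [ 0.8  1.5 -1.8] M [ 0.58 -0.07 -0.01] t 8.3
```

Emit:
{"api": "servo_tool", "payload": {"motion": [[10, 0, 6, 0, 0, 0, 0], [10, 0, 6, 0, 0, 0, 0], [10, 0, 3, 0, 0, 0, 0], [10, 0, 0, 0, 0, 0, 0]]}}

```text
time: 8.7
tool_pos: [565.5, -5.8, 72.9]
tcp_rot: [-179.8, 0.1, -173.6]
ft_force: [-0.2, -1.3, 0.1]
finger_gap: 13.3
```

```bash
python3 -c "
from h import *
st()"
```

```text
face gap y -9.9 tool x in dock -1.4 z 72.9 yaw -173.62 Fdock [-0.3 -1.2  0.1] M [ 0.09 -0.01 -0.01] t 8.7
```

Emit:
{"api": "servo_tool", "payload": {"motion": [[10, 0, 4, 0, 0, 0, 0], [10, 0, 4, 0, 0, 0, 0], [10, 0, 4, 0, 0, 0, 0]]}}

```text
time: 9.0
tool_pos: [564.5, 3.7, 73.5]
tcp_rot: [-179.5, 0.1, -173.7]
ft_force: [0.3, -8.6, 1.7]
finger_gap: 13.9
```

```bash
python3 -c "
from h import *
st()"
```

```text
face gap y -0.3 tool x in dock -1.3 z 73.5 yaw -173.69 Fdock [-0.6 -8.6  1.7] M [-1.45  0.14  0.05] t 9.0
```

Emit:
{"api": "servo_tool", "payload": {"motion": [[10, 0, 0, 0, 0, 0, 0], [10, 0, 0, 0, 0, 0, 0], [10, 0, 0, 0, 0, 0, 0], [10, 0, 0, 0, 0, 0, 0]]}}

```text
time: 9.4
tool_pos: [564.3, 3.4, 73.2]
tcp_rot: [-179.5, 0.1, -173.7]
ft_force: [1.4, -3.0, -0.7]
finger_gap: 13.4
```

```bash
python3 -c "
from h import *
st()"
```

```text
face gap y -0.6 tool x in dock -1.5 z 73.2 yaw -173.73 Fdock [ 1.1 -3.2 -0.7] M [-0.2 -0.  -0. ] t 9.4
```

Emit:
{"api": "servo_tool", "payload": {"motion": [[85, 0, 0, 0, 0, 0, 0], [85, 0, 0, 0, 0, 0, 0], [85, 0, 0, 0, 0, 0, 0], [85, 0, 0, 0, 0, 0, 0], [85, 0, 0, 0, 0, 0, 0], [85, 0, 0, -30, 0, 0, 0], [85, 0, 0, -40, 0, 0, 0], [85, 0, 0, -40, 0, 0, 0], [85, 0, 0, -40, 0, 0, 0], [85, 0, 0, -20, 0, 0, 0]]}}

```text
time: 10.4
tool_pos: [560.1, 6.8, 243.0]
tcp_rot: [-179.8, -0.6, -173.7]
ft_force: [0.9, 1.1, 0.1]
finger_gap: 85.1
```

```bash
python3 - <<'E'
from h import *
import cv2
st()
im=snapshot("wrist");cv2.imwrite("pics/w4.png",im)
print(wrist(place(d,np.array([[0,88,98],[0,18,58],[-85,0,40],[85,0,40],[-75,0,40.],[75,-8,40],[0,-9,56]]))).round(0).tolist())
E
```

```text
face gap y 3.2 tool x in dock -5.4 z 243.0 yaw -173.68 Fdock [1.  1.  0.1] M [-0.01 -0.06  0.01] t 10.4
[[553.0, 228.0], [440.0, 217.0], [419.0, 108.0], [407.0, 306.0], [418.0, 121.0], [399.0, 295.0], [406.0, 216.0]]
```

View pics/w4.png

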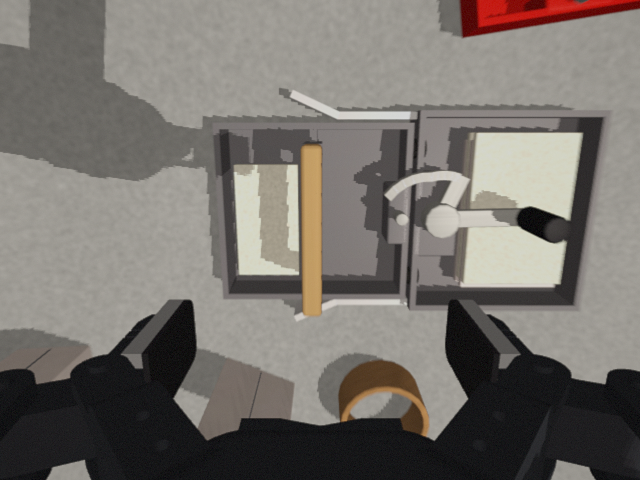

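The caddy stays between the rails with about a 4 mm gap (pin at 402,219). The hook lies beside the pin, and the knob top is at (557,229) with the cam about 0. Next I turn the tool so the jaws lie across the lever.

Emit:
{"api": "servo_tool", "payload": {"motion": [[85, 0, 0, 0, 0, 0.01, 0.14], [85, 0, 0, 0, 0, 0, 0.14], [85, 0, 0, 0, 0, 0, 0.14], [85, 0, 0, 0, 0, 0, 0.14], [85, 0, 0, 0, 0, 0, 0.14], [85, 0, 0, 0, 0, 0, 0.14], [85, 0, 0, 0, 0, 0, 0.14], [85, 0, 0, 0, 0, 0, 0.14], [85, 0, 0, 0, 0, 0, 0.14], [85, 0, 0, 0, 0, 0, 0.14]]}}

```text
time: 11.45
tool_pos: [562.0, 7.5, 247.0]
tcp_rot: [-179.2, 0.1, 103.1]
ft_force: [-0.2, -0.3, 0.2]
finger_gap: 85.3
```

```bash
cat >> h.py <<'E'
def knob(q,z=66,y0=97.5):
    p=place(d,np.array([[-70*np.sin(q),18+70*np.cos(q),0]]))[0]
    print("q",q,p.round(1));return to(p[0],p[1],z,96.3+np.degrees(q))
E
python3 -c "
from h import *
knob(.02,243)"
```

```text
q 0.02 [546. 171.   0.]
t 11.45 pos [562.    7.5 247. ] [-1.7919e+02  1.2000e-01  1.0307e+02] F [-0.2 -0.3  0.2] gap 85.3
tool d [162.9  21.4   3.3] rotv [-0.014  0.003  0.098]
```

Emit:
{"api": "servo_tool", "payload": {"motion": [[85, 0, 0, 0, -0.014, 0.003, 0.098], [85, 30, 1, 0, 0, 0, 0], [85, 32, 1, 0, 0, 0, 0], [85, 32, 1, 0, 0, 0, 0], [85, 32, 1, 0, 0, 0, 0], [85, 24, 1, 0, 0, 0, 0], [85, 0, 0, 0, 0, 0, 0], [85, 0, 0, 0, 0, 0, 0]]}}

```text
time: 12.25
tool_pos: [547.4, 161.5, 244.0]
tcp_rot: [-179.9, -0.0, 96.8]
ft_force: [0.0, -0.4, -0.2]
finger_gap: 85.1
```

```bash
python3 -c "
from h import *
knob(.02)"
```

```text
q 0.02 [546. 171.   0.]
t 12.25 pos [547.4 161.5 244. ] [-1.7987e+02 -4.0000e-02  9.6750e+01] F [ 0.  -0.4 -0.2] gap 85.1
tool d [  9.4   0.  178. ] rotv [-0.002 -0.001 -0.012]
```

Emit:
{"api": "servo_tool", "payload": {"motion": [[85, 9, 0, 0, 0, 0, -0.01], [85, 0, 0, 35, 0, 0, 0], [85, 0, 0, 35, 0, 0, 0], [85, 0, 0, 25, 0, 0, 0], [85, 0, 0, 0, 0, 0, 0]]}}

```text
time: 12.75
tool_pos: [548.1, 168.5, 147.9]
tcp_rot: [179.9, -0.0, 97.2]
ft_force: [-1.3, -0.7, -0.8]
finger_gap: 85.0
```

```bash
python3 -c "
from h import *
knob(.02)"
```

```text
q 0.02 [546. 171.   0.]
t 12.75 pos [548.1 168.5 147.9] [ 1.7989e+02 -3.0000e-02  9.7190e+01] F [-1.3 -0.7 -0.8] gap 85.0
tool d [ 2.7 -2.  81.9] rotv [ 0.002 -0.001 -0.004]
```

Emit:
{"api": "servo_tool", "payload": {"motion": [[85, 2.7, -2, 20, 0, 0, 0], [85, 0, 0, 25, 0, 0, 0], [85, 0, 0, 20, 0, 0, 0], [85, 0, 0, 5, 0, 0, 0], [85, 0, 0, 0, 0, 0, 0]]}}

```text
time: 13.25
tool_pos: [550.2, 169.6, 83.0]
tcp_rot: [179.5, -0.1, 97.0]
ft_force: [0.1, 0.2, 1.4]
finger_gap: 84.7
```

```bash
python3 -c "
from h import *
knob(.02)"
```

```text
q 0.02 [546. 171.   0.]
t 13.25 pos [550.2 169.6  83. ] [ 1.7949e+02 -6.0000e-02  9.7020e+01] F [0.1 0.2 1.4] gap 84.7
tool d [ 1.9 -4.2 17. ] rotv [ 0.009 -0.001 -0.007]
```

Emit:
{"api": "servo_tool", "payload": {"motion": [[85, 2, -4, 10, 0.009, 0, 0], [85, 0, 0, 6, 0, 0, 0], [85, 0, 0, 0, 0, 0, 0]]}}

```text
time: 13.55
tool_pos: [548.5, 171.5, 70.0]
tcp_rot: [179.7, -0.1, 97.0]
ft_force: [0.4, 0.1, 0.2]
finger_gap: 84.8
```

```bash
python3 -c "
from h import *
knob(.02)"
```

```text
q 0.02 [546. 171.   0.]
t 13.55 pos [548.5 171.5  70. ] [ 1.7973e+02 -9.0000e-02  9.6990e+01] F [0.4 0.1 0.2] gap 84.8
tool d [-0.2 -2.6  4. ] rotv [ 0.005 -0.001 -0.008]
```

Emit:
{"api": "servo_tool", "payload": {"motion": [[85, 0, -2.6, 5, 0, 0, 0], [14, 0, 0, 0, 0, 0, 0], [14, 0, 0, 0, 0, 0, 0], [14, 0, 0, 0, 0, 0, 0], [14, 0, 0, 0, 0, 0, 0], [14, 0, 0, 0, 0, 0, 0], [14, 0, 0, 0, 0, 0, 0], [14, 0, 0, 0, 0, 0, 0], [14, 0, 0, 0, 0, 0, 0]], "force": 30}}

```text
time: 14.45
tool_pos: [546.5, 171.4, 66.2]
tcp_rot: [179.6, -0.1, 97.0]
ft_force: [-0.2, -1.2, -0.1]
finger_gap: 18.9
```

```bash
python3 -c "
from h import *
knob(.02);knob(0)
st()"
```

```text
q 0.02 [546. 171.   0.]
t 14.45 pos [546.5 171.4  66.2] [ 1.7963e+02 -1.0000e-01  9.6990e+01] F [-0.2 -1.2 -0.1] gap 18.9
tool d [-0.4 -0.6  0.1] rotv [ 0.006 -0.002 -0.008]
q 0 [547.3 171.2   0. ]
t 14.45 pos [546.5 171.4  66.2] [ 1.7963e+02 -1.0000e-01  9.6990e+01] F [-0.2 -1.2 -0.1] gap 18.9
tool d [-0.4  0.8  0.2] rotv [ 0.006 -0.002  0.012]
face gap y 168.4 tool x in dock -0.8 z 66.2 yaw 96.99 Fdock [-0.3 -1.1 -0.1] M [-0.02  0.14 -0.09] t 14.45
```

Emit:
{"api": "servo_tool", "payload": {"motion": [[14, -0.3, -7, 0, 0, 0, -0.1], [14, -0.3, -7, 0, 0, 0, -0.1], [14, -0.3, -7, 0, 0, 0, -0.1], [14, -0.3, -7, 0, 0, 0, -0.1]]}}

```text
time: 14.85
tool_pos: [519.8, 162.2, 66.1]
tcp_rot: [179.6, 0.1, 120.6]
ft_force: [1.0, -1.1, 0.3]
finger_gap: 19.0
```

```bash
cat >> h.py <<'E'
def ks():
    s=sense();R=place([0,0,-d[2]],np.array([[s["tool_pos"][0]-d[0],s["tool_pos"][1]-d[1],0]]))[0]-[0,18,0]
    q=np.arctan2(-R[0],R[1]);print("q",q.round(3),"rad",np.hypot(R[0],R[1]).round(1),"toolq",np.radians((s["tcp_rot"][2]-96.3)%360).round(3))
    print("next");return knob(round(q+.4,2))
E
python3 -c "
from h import *
st();ks()"
```

```text
face gap y 162.1 tool x in dock -28.3 z 66.1 yaw 120.63 Fdock [ 0.9 -1.2  0.3] M [-0.35  0.03 -0.11] t 14.85
q 0.416 rad 70.1 toolq 0.425
next
q 0.82 [498.9 143.4   0. ]
t 14.85 pos [519.8 162.2  66.1] [1.7963e+02 9.0000e-02 1.2063e+02] F [ 1.  -1.1  0.3] gap 19.0
tool d [ -5.5 -27.6  -0.1] rotv [ 0.006  0.003 -0.395]
```

Tracking the arc well, at radius 70.1. Continuing.

Emit:
{"api": "servo_tool", "payload": {"motion": [[14, -0.3, -7, 0, 0, 0, -0.1], [14, -0.3, -7, 0, 0, 0, -0.1], [14, -0.3, -7, 0, 0, 0, -0.1], [14, -0.3, -7, 0, 0, 0, -0.1]]}}

```text
time: 15.25
tool_pos: [498.6, 142.5, 66.1]
tcp_rot: [179.7, 0.3, 144.5]
ft_force: [1.9, -1.4, -1.2]
finger_gap: 19.2
```

```bash
python3 -c "
from h import *
st();ks()"
```

```text
face gap y 144.8 tool x in dock -51.6 z 66.1 yaw 144.53 Fdock [ 1.7 -1.6 -1.2] M [-0.17 -0.2  -0.06] t 15.25
q 0.834 rad 69.7 toolq 0.842
next
q 1.23 [486.9 117.6   0. ]
t 15.25 pos [498.6 142.5  66.1] [179.71   0.32 144.53] F [ 1.9 -1.4 -1.2] gap 19.2
tool d [ -4.9 -27.1   0. ] rotv [ 0.004  0.006 -0.388]
```

Emit:
{"api": "servo_tool", "payload": {"motion": [[14, -0.3, -7, 0, 0, 0, -0.1], [14, -0.3, -7, 0, 0, 0, -0.1], [14, -0.3, -7, 0, 0, 0, -0.1], [14, -0.3, -7, 0, 0, 0, -0.1]]}}

```text
time: 15.65
tool_pos: [487.4, 116.4, 66.1]
tcp_rot: [179.8, 0.5, 168.4]
ft_force: [3.4, 1.8, -1.9]
finger_gap: 19.3
```

```bash
python3 -c "
from h import *
st();ks();knob(1.57)"
```

```text
face gap y 120.2 tool x in dock -65.6 z 66.1 yaw 168.4 Fdock [ 3.6  1.4 -1.9] M [ 0.2  -0.27 -0.28] t 15.65
q 1.245 rad 69.3 toolq 1.258
next
q 1.64 [486.1  89.1   0. ]
t 15.65 pos [487.4 116.4  66.1] [179.79   0.52 168.4 ] F [ 3.4  1.8 -1.9] gap 19.3
tool d [ -4.3 -27.    0.1] rotv [ 0.002  0.01  -0.382]
q 1.57 [485.4  94.    0. ]
t 15.65 pos [487.4 116.4  66.1] [179.79   0.52 168.4 ] F [ 3.4  1.8 -1.9] gap 19.3
tool d [ -2.6 -22.4   0.1] rotv [ 0.002  0.01  -0.312]
```

Emit:
{"api": "servo_tool", "payload": {"motion": [[14, -0.1, -7, 0, 0, 0, -0.1], [14, -0.2, -7, 0, 0, 0, -0.1], [14, -0.2, -6, 0, 0, 0, -0.08], [14, 0, -2, 0, 0, 0, -0.02], [14, 0, 0, 0, 0, 0, 0], [14, 0, 0, 0, 0, 0, 0]]}}

```text
time: 16.25
tool_pos: [486.6, 94.0, 66.1]
tcp_rot: [179.9, 0.7, -173.8]
ft_force: [1.5, 0.7, 0.3]
finger_gap: 19.0
```

```bash
python3 -c "
from h import *
st();ks()"
```

```text
face gap y 97.9 tool x in dock -68.9 z 66.1 yaw -173.83 Fdock [1.6 0.6 0.3] M [0.01 0.16 0.06] t 16.25
q 1.572 rad 68.9 toolq 1.569
next
q 1.97 [493.9  67.5   0. ]
t 16.25 pos [486.6  94.   66.1] [ 179.88    0.7  -173.83] F [1.5 0.7 0.3] gap 19.0
tool d [ -4.5 -27.1   0.1] rotv [-0.     0.012 -0.401]
```

Emit:
{"api": "servo_tool", "payload": {"motion": [[85, 0, 0, 0, 0, 0, 0], [85, 0, 0, 0, 0, 0, 0], [85, 0, 0, 0, 0, 0, 0], [85, 0, 0, 0, 0, 0, 0], [85, 0, 0, 0, 0, 0, 0], [85, 0, 0, -30, 0, 0, 0], [85, 0, 0, -40, 0, 0, 0], [85, 0, 0, -40, 0, 0, 0], [85, 0, 0, -40, 0, 0, 0], [85, 0, 0, -10, 0, 0, 0]]}}

```text
time: 17.25
tool_pos: [481.7, 93.8, 228.5]
tcp_rot: [179.9, 0.3, -174.0]
ft_force: [0.6, 0.4, 1.4]
finger_gap: 85.0
```

Emit:
{"api": "servo_tool", "payload": {"motion": [[85, 0, 0, 0, 0, 0, 0], [85, 0, 0, 0, 0, 0, 0], [85, 0, 0, 0, 0, 0, 0]]}}

```text
time: 17.55
tool_pos: [482.2, 93.9, 228.6]
tcp_rot: [179.9, 0.4, -174.0]
ft_force: [-0.3, 0.2, -0.3]
finger_gap: 84.8
```

```bash
python3 - <<'E'
from h import *
import cv2
st()
im=snapshot("wrist");cv2.imwrite("pics/w5.png",im)
for n,L in (("knob",[-70,18,98]),("boss",[0,18,58]),("pin",[0,-9,56]),("cadcorner-x",[-75,-160,40]),("cad+x",[75,-160,40]),("face-x",[-75,0,40]),("bar",[-60,-80,110])): print(n,wrist(place(d,np.array([L],float))).round(1))
E
```

```text
face gap y 98.4 tool x in dock -73.2 z 228.6 yaw -174.0 Fdock [-0.3  0.2 -0.3] M [-0.02  0.05 -0.03] t 17.55
knob [[320.  230.6]]
boss [[320.4 302.4]]
pin [[287.1 301.6]]
cadcorner-x [[ 97.9 208. ]]
cad+x [[122.1 372.7]]
face-x [[297.4 206.9]]
bar [[169.5 250.8]]
```

View pics/w5.png

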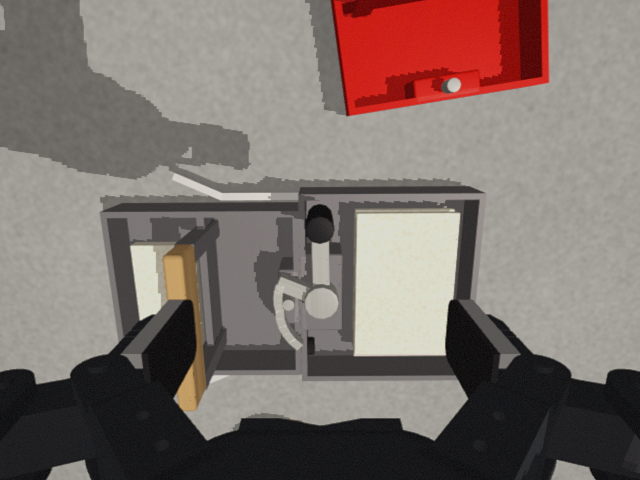

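The lever points along -x: the knob is at (320,220) and the boss at (321,302). The hook is wrapped around the pin at (288,305), the faces are shut with no gap, and the gripper is clear. Handing in.

```bash
python3 -c "
from bench import *
print(hand_in())"
```

```text
the job is handed in; nothing more can be done
None
```

I slid the grey caddy by its handle between the rails onto the buffers, with the cam open at about 0.02 rad. I released it, turned the cam by its knob to about 1.57 rad, let go and raised the gripper clear. The job was handed in at about 17.6 s; `hand_in()` gives no verdict, so I don't know the official result.

**What the last checks showed:**
- **Cam and pin:** the final wrist picture shows the lever along the joint and the hook around the pin. The pin-to-boss distance was 33 px, against 33.3 px predicted for flush faces.
- **Contact:** no gap was visible between the faces, and the gripper was clear with a wrist force near zero.

**Checks that disagreed:** the caddy's rear corner read about 4 px (some 3 mm) from its predicted place. I put this down to reading and calibration error, since the faces and pin agreed. Earlier, the top and wrist cameras differed by about 2 mm on the bin's position.

**Not rechecked:** I did not measure the cartons or the core again at the end. All moves were planned clear of them, and I saw no unexpected contact forces.

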